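Release and slide off the exhaust filter cover

TASK

The filter of the exhaust filter station on the bench is due for inspection. With the fingertips, press down the snap tab behind the filter cover so that the cover is released, then push the cover straight along the deck until it is completely off its guide rails and lies flat on the bare deck in front of the console, the filter open to view. Only push the cover, never lift it, let the tab spring back, and leave the other things where they are.

Things in the scene. Friction and masses are not known exactly. Their poses are not given: they have to be found in the camera images.
- filter_station: Fixed low white housing, 370 mm long (own y -135 to +235), 200 mm wide (x -100 to +100), flat deck 80 mm above the bench. Origin on the bench under the filter bay's centre; z up; +y is the way the cover slides off; yaw varies. On the centre line x = 0, along +y: snap tab, covered filter bay, bare deck, blue console.
- bay_centre (a point): Centre of the filter bay, at deck height: 72 x 72 mm opening with the pleated filter, hidden by the seated cover.
- rail_end (a point): Point on the deck between the ends of the two aluminium guide rails, 42 mm in +y from the bay centre. The rails lie at station x = +/-47 to +/-58 mm, y -42 to +42 mm, 9 mm high over the deck; their lips hold the cover's runners down, so it can only slide along y.
- console_face (a point): Foot of the console block's face, 172 mm in +y from the bay centre: an end stop 26 mm high over the deck, across the whole width. The deck between rails and console is bare.
- snap_tab (a joint): Angle (rad) of the black snap tab, a sprung lever hinged at its rear (station y = -115 mm): 0 = up, latched; 0.14 = down on its stop. The cover is let go at 0.07 to 0.10, when the pad is 3 to 4.5 mm down (stop: 6 mm, about 5 to 11 N). Spring pins then push the cover about 14 mm to +y, past the catch, so it stays released when the tab springs back.
- tab_pad (a point): Centre of the top of the tab's ribbed thumb pad, 34 mm (station x) by 32 mm (y), 93 mm above the bench when up, at station x = 0, y = -72 mm, 27 mm behind the latched cover. Press straight down. Nothing else within 25 mm of this centre; behind the pad are pivot ears 97 mm high at y = -109 mm. The tab's catch by the cover is also 93 mm high: fingers 98 mm up clear the tab.
- cover: Loose grey plastic cap, about 140 g: 90 x 90 x 30 mm, plus runners 5 mm wide, 4 mm high along its +/-x sides. Origin at the centre of its underside; axes as the station's. Seated, it covers the bay (station x = y = 0), underside 80 mm and top 110 mm above the bench. Clear of the rails from station y = +87 mm; at the console at +127 mm. Sliding friction about 1 N.
- cover_back (a point): Middle of the cover's flat upright back wall (-y side, by the tab), 45 mm behind its origin and 22 mm above its underside. The wall is 90 mm wide and 30 mm high, with a notch 28 mm wide, 8 mm high at the bottom middle where the tab passes. Push here towards +y.
- sample_disc: Bystander: steel reference disc, diameter 38 mm, 24 mm high, standing loose on the deck beside the far rail. Origin at the centre of its underside.
- electrode_jar: Bystander: small amber jar with black lid, diameter 32 mm, 50 mm high, standing loose on the deck beside the near rail. Origin at the centre of its underside.
- mouse: Bystander: black computer mouse, 60 x 104 x 32 mm, on the bench beyond the station. Origin at the centre of its underside.
- brush: Bystander: cleaning brush, 170 mm long, lying on the bench beyond the station. Origin under its middle.
There are look-alikes about, which are no part of the job. Of the things that look like the cover, the larger one is meant.

How it is judged:
By the outcome, as a careful person would: the job done as asked, in the order asked, and still so for the second after the job is handed in, with the robot touching nothing.
It also fails if it takes over 38 s, if anything falls off the work surface, if the arm or the gripper's body presses on something with over 40 N, if the wrist force passes 120 N, or if a joint passes its speed limit or range.

ROBOT

A 6-joint arm with a two-finger parallel gripper is mounted at the origin on the work surface. World frame = base frame: x ahead of the robot, y to its left, z up, the work surface at z = 0. Lengths are in m, angles in rad, forces in N, time in s.
With the tool pointing down it reaches from about 0.375 to 0.9 m from the base axis. Payload 3.1 kg.
Tool frame: the origin (TCP) lies at the very end of the fingers, on their centre line; the grasp point (between the pads) lies 19 mm behind it; z points along the fingers, y is the direction in which the jaws open and shut (so a half turn about z gives the same grasp; the last joint's range is limited). The gripper opens to 87 mm and grips with 3 to 60 N. Pads are 19 mm wide; open, the fingers measure 117 mm over their backs; the gripper's body (75 mm by 190 mm) begins 51 mm behind the grasp point.
Start: joints at [0.924, 0.527, 1.433, -0, 1.181, -0.178], TCP at [0.282, 0.558, 0.223] pointing down, gripper open.
Joint ranges: [-3.08, 3.08], [-0.75, 2.2], [0.22, 2.44], [-1.43, 4.57], [0, 2.65], [-2.85, 2.85]. Speed limits (rad/s): [2.79, 2.79, 3.14, 3.14, 3.14, 3.14].

INTERFACE

Orientations are given as a unit quaternion [x, y, z, w].
In Python, from rig import robot gives the robot as it stands. The module is installed in compiled form; this text tells all that it offers.
- The arm moves only by the tool send_rows, never from a script. Its argument "deltas" is a list of rows, each an object of numbers: "tx", "ty", "tz": the shift along the tool's x, y, z in cm; "rx", "ry", "rz": the turn, a rotation vector about the tool's x, y, z in rad. A call has 1 to 5 rows; each row is the pose to reach, as a shift and turn from the pose commanded when the call began, along the tool's axes at that moment; what a row does not reach only later rows make up. A row lasts 1/12 s, in which the tool goes at most 41.7 mm and 7.16 degrees, less where a joint would pass 70% of its speed; a pose out of reach is approached as far as the arm can. A call with a gripper value outside its range is refused whole. "claw" is the finger opening in cm, from 0 to 8.7, set as the call begins (left out, the last holds). The fingers move at their own pace and stop on an object; "squeeze" is the grip in N (left out, the last holds). Time passes only in rows, so rows that repeat a pose let the fingers close. It gives the time, the measured TCP pose, the force and the opening at its end, in the units of the state.
- robot.get_obs(): the state, without advancing time (a new reading comes with each control period).
- robot.camera(name): name is "side" or "top" or "wrist"; returns a dict with "color" (480x640x3 uint8, red, green, blue), "z_map" (480x640 float32, m along the optical axis (not along the pixel's ray), 0 where there is no reading), "intrinsics" (3x3 intrinsics, pixels), "R" (3x3) and "t" (3): a world point X has camera coordinates R X + t; the wrist camera has in their place "tool_from_camera" (4x4, takes a point from camera to tool coordinates, whose origin is the TCP and whose axes are the flange's). Camera axes: x right, y down, z forward; pixel columns grow to the right and rows downward; lengths in m; the calibration is good to about 2 mm. A picture is of the moment at which its call begins: read the wrist's pose just before it.
- robot.hand_in(): hands the job in, once; it reports no verdict.
Trained networks look in the newest picture that a camera, given by its name, has taken for a name from the list of things; names that differ only in an ending like _2 or _b are one class to them, and where a whole thing is asked for, a point or a joint stands for the part that bears it (a point fixed in the world has none). Each returns a list of dicts, best first, with "p" (0 to 1); they miss things now and then, are a little off and sometimes report something else, mostly with a low value. They report only what shows in the picture. A call takes as long as a camera call. They do not tell look-alikes from the thing itself.
- robot.outline_of(label, camera): "pixels" (480x640 bool, what is visible of it) and "xy" ([column, row] in pixels, amid what is visible of it).
- robot.tip_of(label, camera): "xy" ([column, row] in pixels: a listed point, or the origin of a listed thing).
The state is a dict: "time": time; "q": joint angles; "joint_velocities": joint speeds; "joint_torque": joint torques, N m; "position": TCP position; "tool_rot": TCP orientation; "ft_force": force on the tool from outside, world axes, zero at the start; "moment": the same for the moment, N m; "grip_width": finger opening in m.
Only numpy, scipy, OpenCV 4.12 (cv2) and the standard library are available. Lean on these libraries where they do the work, as an engineer would, in place of code of your own. Each camera call takes 0.05 s, during which the arm holds its last target.

## Working session

There is one attempt and no reset: what is moved stays moved. The work goes in short steps, Python scripts to look and compute and a tool call to move; the robot and the scene stay as the last step left them, time stands still between calls to the robot, and variables do not carry over. Pictures are saved under pics/ and viewed, and the job is handed in when it is done.

Besides the shell and the picture viewer there is one more tool, called after "Emit:" as a command line: name --argument value ..., lists and objects as JSON in quotes. send_rows: Moves the arm, as the interface text tells. Its arguments: {"type":"object","properties":{"deltas":{"type":"array","items":{"type":"object","properties":{"tx":{"type":"number"},"ty":{"type":"number"},"tz":{"type":"number"},"rx":{"type":"number"},"ry":{"type":"number"},"rz":{"type":"number"}}}},"claw":{"type":"number"},"squeeze":{"type":"number"}},"required":["deltas"]}

```bash
mkdir -p pics; cat > h.py <<'E'
import numpy as np, cv2
from rig import robot
from scipy.spatial.transform import Rotation as Rn
def cam(n,save=None):
    o=robot.get_obs(); c=robot.camera(n)
    if 'R' in c: R=np.array(c['R']);t=np.array(c['t'])
    else:
        T=np.array(c['tool_from_camera']);Rt=Rn.from_quat(o['tool_rot']).as_matrix()
        Rw=Rt@T[:3,:3];p=Rt@T[:3,3]+np.array(o['position']);R=Rw.T;t=-R@p
    if save: cv2.imwrite('pics/'+save,c['color'][:,:,::-1])
    return dict(color=c['color'],z=c['z_map'],K=np.array(c['intrinsics']),R=R,t=t)
def ray_z(c,uv,z):
    d=c['R'].T@np.linalg.inv(c['K'])@np.array([uv[0],uv[1],1.]);o=-c['R'].T@c['t'];return o+d*(z-o[2])/d[2]
def pt(c,uv):
    u,v=int(round(uv[0])),int(round(uv[1]));z=np.median(c['z'][v-1:v+2,u-1:u+2])
    return c['R'].T@(np.linalg.inv(c['K'])@np.array([uv[0],uv[1],1.])*z-c['t'])
def proj(c,X):
    p=c['K']@(c['R']@np.array(X)+c['t']);return p[:2]/p[2]
E
python3 - <<'E'
from h import *
np.set_printoptions(precision=3,suppress=True)
for n in ['top','side']:
    c=cam(n,n+'0.png')
    for l in ['bay_centre','rail_end','console_face','tab_pad','cover','cover_back','filter_station','sample_disc','electrode_jar','mouse','brush']:
        for d in robot.tip_of(l,n)[:3]:
            print(n,l,round(d['p'],2),np.round(d['xy']),pt(c,d['xy']))
print(robot.get_obs())
E
```

```text
top rail_end 0.96 [262. 276.] [0.568 0.047 0.11 ]
top console_face 0.93 [173. 242.] [0.615 0.178 0.097]
top console_face 0.45 [329. 310.] [ 0.525 -0.047  0.093]
top console_face 0.35 [313. 302.] [ 0.536 -0.025  0.085]
top tab_pad 0.62 [328. 312.] [ 0.522 -0.047  0.094]
top cover 0.71 [310. 302.] [ 0.534 -0.021  0.109]
top cover 0.69 [284. 292.] [0.546 0.015 0.109]
top cover 0.6 [450. 284.] [ 0.574 -0.24   0.021]
top cover_back 0.85 [310. 301.] [ 0.536 -0.02   0.109]
top cover_back 0.59 [432. 278.] [ 0.582 -0.213  0.019]
top sample_disc 0.57 [257. 217.] [0.66  0.062 0.08 ]
top sample_disc 0.17 [388. 205.] [ 0.698 -0.141  0.032]
top electrode_jar 0.84 [192. 315.] [0.512 0.135 0.125]
top mouse 0.6 [387. 205.] [ 0.698 -0.14   0.032]
top brush 0.65 [271. 183.] [0.735 0.052 0.02 ]
side console_face 0.64 [242. 200.] [0.613 0.174 0.079]
side tab_pad 0.75 [265. 302.] [ 0.485 -0.079  0.086]
side tab_pad 0.59 [277. 272.] [ 0.525 -0.045  0.093]
side cover 0.68 [262. 252.] [ 0.522 -0.018  0.108]
side cover 0.59 [423. 399.] [ 0.57  -0.252  0.02 ]
side cover_back 0.77 [399. 378.] [ 0.572 -0.215  0.019]
side cover_back 0.62 [270. 257.] [ 0.532 -0.022  0.1  ]
side filter_station 0.55 [267. 300.] [ 0.483 -0.085  0.093]
side sample_disc 0.65 [304. 217.] [0.643 0.051 0.089]
side electrode_jar 0.71 [266. 257.] [ 0.527 -0.02   0.101]
side electrode_jar 0.61 [196. 224.] [0.509 0.133 0.087]
side mouse 0.56 [423. 315.] [ 0.671 -0.163  0.029]
side brush 0.58 [348. 249.] [0.72  0.034 0.014]
{'time': 1.2, 'q': array([ 0.924,  0.527,  1.433,  0.   ,  1.181, -0.178]), 'joint_velocities': array([ 0.001,  0.001, -0.   ,  0.001,  0.002, -0.   ]), 'joint_torque': array([ -0.002, -44.003, -17.698,   0.063,   0.051,  -0.   ]), 'position': array([0.282, 0.558, 0.223]), 'tool_rot': array([ 0.232,  0.973,  0.   , -0.   ]), 'ft_force': array([0.213, 0.487, 0.205]), 'moment': array([ 0.012,  0.018, -0.022]), 'grip_width': 0.08701013778404837}
```

View pics/top0.png

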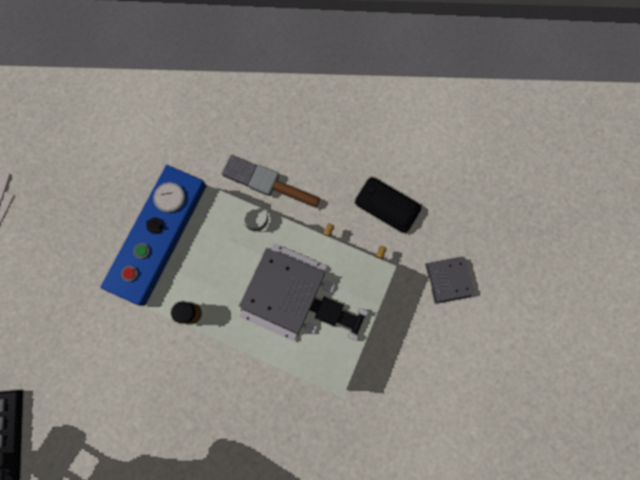

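View pics/side0.png

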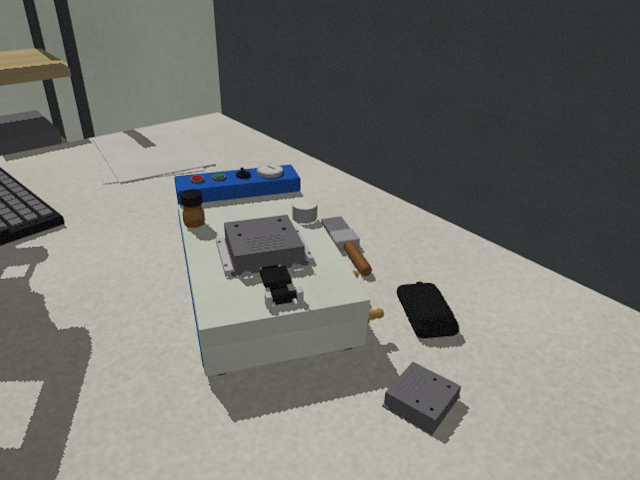

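```bash
python3 - <<'E'
from h import *
np.set_printoptions(precision=4,suppress=True)
for n in ['top','side']:
    c=cam(n)
    np.savez(n+'1.npz',**c)
    v,u=np.mgrid[:480,:640]
    P=np.einsum('ij,jkl->kli',np.linalg.inv(c['K']),np.array([u,v,np.ones_like(u)]).astype(float))*c['z'][...,None]
    W=(P-c['t'])@c['R']
    def rect(lo,hi,x0,x1,y0,y1,nm):
        m=(W[...,2]>lo)&(W[...,2]<hi)&(W[...,0]>x0)&(W[...,0]<x1)&(W[...,1]>y0)&(W[...,1]<y1)&(c['z']>0)
        m=cv2.morphologyEx(m.astype(np.uint8),cv2.MORPH_OPEN,np.ones((3,3)))
        k,L,s,_=cv2.connectedComponentsWithStats(m)
        i=1+np.argmax(s[1:,4]); p=W[L==i]
        print(n,nm,len(p),'z',np.median(p[:,2]),cv2.minAreaRect((p[:,:2]*1000).astype(np.float32)),p[:,:2].mean(0))
    rect(.104,.116,.45,.62,-.06,.09,'covertop')
    rect(.072,.086,.35,.8,-.2,.3,'deck')
    rect(.098,.114,.45,.75,.12,.35,'console')
    rect(.088,.1,.45,.6,-.12,-.025,'tab')
    rect(.115,.14,.45,.6,.1,.2,'jar')
    rect(.097,.11,.62,.7,.03,.1,'disc')
E
```

```text
top covertop 4234 z 0.10950848748539554 ((551.38037109375, 19.699420928955078), (90.25794219970703, 90.08580780029297), 67.79106140136719) [0.5505 0.0194]
top deck 22064 z 0.07947101485813272 ((558.5036010742188, 36.80845642089844), (309.19720458984375, 200.43629455566406), 67.7711410522461) [0.5584 0.0416]
top console 5935 z 0.10547714967901392 ((627.906494140625, 206.87673950195312), (64.2391128540039, 200.3985137939453), 67.90707397460938) [0.6222 0.2067]
top tab 551 z 0.09269704404313832 ((524.1708984375, -46.7651252746582), (31.924657821655273, 34.005149841308594), 68.1468276977539) [ 0.524  -0.0467]
top jar 442 z 0.12911493921542283 ((516.357666015625, 148.64324951171875), (27.74256134033203, 29.773818969726562), 1.3822427988052368) [0.5161 0.1475]Traceback (most recent call last):
  File "<stdin>", line 20, in <module>
  File "<stdin>", line 13, in rect
    return _wrapfunc(a, 'argmax', axis=axis, out=out, **kwds)
    return bound(*args, **kwds)
ValueError: attempt to get argmax of an empty sequence
```

```bash
cat >> h.py <<'E'
A=np.deg2rad(67.8);D=np.array([np.cos(A),np.sin(A)]);X=np.array([np.sin(A),-np.cos(A)]);O=np.array([.5512,.0197])
Rd=np.column_stack([np.r_[-D,0] if np.cross(-D,X)<0 else np.r_[D,0],np.r_[X,0],[0,0,-1]])
def st(p): p=np.array(p)[:2]-O; return np.array([p@X,p@D])
def to(sx,sy,z):
    o=robot.get_obs();R=Rn.from_quat(o['tool_rot']).as_matrix();g=np.r_[O+sx*X+sy*D,z]
    print('t',o['time'],'pos',np.round(o['position'],4),'st',np.round(st(o['position'])*1000,1),'w',o['grip_width'],'F',np.round(o['ft_force'],1))
    print('T cm',np.round(R.T@(g-o['position'])*100,2),'rot',np.round(Rn.from_matrix(R.T@Rd).as_rotvec(),3),'det',round(np.linalg.det(Rd),2))
E
python3 -W ignore -c "
from h import *
to(0,-.072,.16)"
```

```text
t 1.25 pos [0.2818 0.5579 0.2226] st [-452.8  396.5] w 0.08727310043417993 F [-0.2 -0.3  1. ]
T cm [-48.89 -43.07   6.26] rot [ 0.   -0.    1.49] det 1.0
```

Emit:
send_rows --deltas '[{"tx": -48.9,"ty": -43.1,"rz": 1.49},{"tx": -48.9,"ty": -43.1,"rz": 1.49},{"tx": -48.9,"ty": -43.1,"rz": 1.49},{"tx": -48.9,"ty": -43.1,"rz": 1.49},{"tx": -48.9,"ty": -43.1,"rz": 1.49}]' --claw 0 --squeeze 10

```text
schema error: expected keys tx, ty, tz, rx, ry, rz
```

```bash
python3 -W ignore -c "
from h import *
to(0,-.072,.16)"
```

```text
t 1.25 pos [0.2818 0.5579 0.2226] st [-452.8  396.5] w 0.08727310043417993 F [-0.2 -0.3  1. ]
T cm [-48.89 -43.07   6.26] rot [ 0.   -0.    1.49] det 1.0
```

Emit:
send_rows --deltas '[{"tx": -48.9,"ty": -43.1,"tz": 0,"rx": 0,"ry": 0,"rz": 1.49},{"tx": -48.9,"ty": -43.1,"tz": 0,"rx": 0,"ry": 0,"rz": 1.49},{"tx": -48.9,"ty": -43.1,"tz": 0,"rx": 0,"ry": 0,"rz": 1.49},{"tx": -48.9,"ty": -43.1,"tz": 0,"rx": 0,"ry": 0,"rz": 1.49},{"tx": -48.9,"ty": -43.1,"tz": 0,"rx": 0,"ry": 0,"rz": 1.49}]' --claw 0 --squeeze 10

```text
time: 1.67
position: [0.3595, 0.3628, 0.2227]
tool_rot: [0.522, 0.853, 0.0, 0.0]
ft_force: [1.0, -0.0, -0.8]
grip_width: 0.0616
```

```bash
python3 -W ignore -c "
from h import *
to(0,-.072,.16)"
```

```text
t 1.6667 pos [0.3595 0.3628 0.2227] st [-307.2  245.3] w 0.061595721611993864 F [ 1.  -0.  -0.8]
T cm [-43.98  -4.01   6.27] rot [ 0.001 -0.     0.86 ] det 1.0
```

Emit:
send_rows --deltas '[{"tx": -44,"ty": -4,"tz": 0,"rx": 0,"ry": 0,"rz": 0.86},{"tx": -44,"ty": -4,"tz": 0,"rx": 0,"ry": 0,"rz": 0.86},{"tx": -44,"ty": -4,"tz": 0,"rx": 0,"ry": 0,"rz": 0.86},{"tx": -44,"ty": -4,"tz": 0,"rx": 0,"ry": 0,"rz": 0.86},{"tx": -44,"ty": -4,"tz": 0,"rx": 0,"ry": 0,"rz": 0.86}]'

```text
time: 2.08
position: [0.4384, 0.1697, 0.2229]
tool_rot: [0.759, 0.651, 0.0, 0.0]
ft_force: [0.6, 0.5, 0.6]
grip_width: 0.0282
```

```bash
python3 -W ignore -c "
from h import *
to(0,-.072,.16)"
```

```text
t 2.0833 pos [0.4384 0.1697 0.2229] st [-161.1   96.2] w 0.028240961928351356 F [0.6 0.5 0.6]
T cm [-20.11  11.76   6.29] rot [ 0.001 -0.     0.234] det 1.0
```

Emit:
send_rows --deltas '[{"tx": -20.1,"ty": 11.8,"tz": 0,"rx": 0,"ry": 0,"rz": 0.234},{"tx": -20.1,"ty": 11.8,"tz": 0,"rx": 0,"ry": 0,"rz": 0.234},{"tx": -20.1,"ty": 11.8,"tz": 0,"rx": 0,"ry": 0,"rz": 0.234},{"tx": -20.1,"ty": 11.8,"tz": 0,"rx": 0,"ry": 0,"rz": 0.234},{"tx": -20.1,"ty": 11.8,"tz": 0,"rx": 0,"ry": 0,"rz": 0.234}]'

```text
time: 2.5
position: [0.5164, -0.0238, 0.2228]
tool_rot: [0.828, 0.56, 0.0, 0.0]
ft_force: [0.2, -0.0, 0.6]
grip_width: 0.0018
```

```bash
python3 -W ignore -c "
from h import *
to(0,-.072,.12)"
```

```text
t 2.5 pos [ 0.5164 -0.0238  0.2228] st [-15.8 -53.4] w 0.0017522357838881874 F [ 0.2 -0.   0.6]
T cm [-1.87  1.56 10.28] rot [ 0.001 -0.     0.006] det 1.0
```

Emit:
send_rows --deltas '[{"tx": -1.87,"ty": 1.56,"tz": 0,"rx": 0,"ry": 0,"rz": 0.006},{"tx": -1.87,"ty": 1.56,"tz": 4,"rx": 0,"ry": 0,"rz": 0.006},{"tx": -1.87,"ty": 1.56,"tz": 8,"rx": 0,"ry": 0,"rz": 0.006},{"tx": -1.87,"ty": 1.56,"tz": 10.3,"rx": 0,"ry": 0,"rz": 0.006},{"tx": -1.87,"ty": 1.56,"tz": 10.3,"rx": 0,"ry": 0,"rz": 0.006}]'

```text
time: 2.92
position: [0.5198, -0.0443, 0.1152]
tool_rot: [0.83, 0.558, -0.003, -0.004]
ft_force: [-0.3, 0.7, -0.5]
grip_width: 0.0004
```

```bash
python3 -W ignore -c "
from h import *
to(0,-.072,.093)
cam('top','top1.png');cam('side','side1.png')"
```

```text
t 2.9167 pos [ 0.5198 -0.0443  0.1152] st [ -4.9 -71.1] w 0.0003822829091376331 F [-0.3  0.7 -0.5]
T cm [-0.09  0.52  2.21] rot [-0.01   0.001 -0.   ] det 1.0
```

View pics/side1.png

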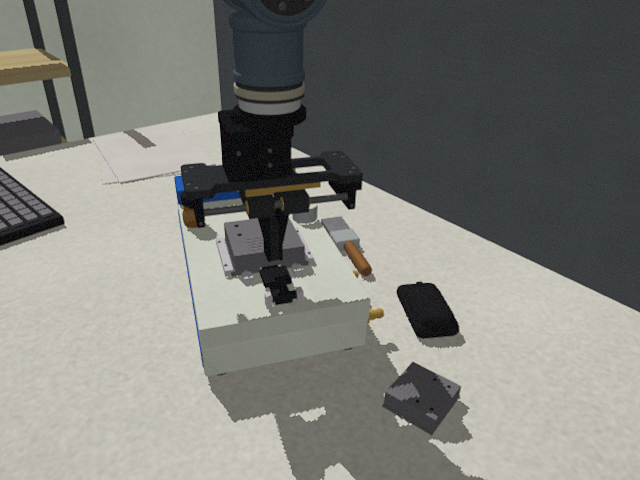

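```bash
python3 -W ignore -c "
from h import *
to(0,-.072,.093)"
```

```text
t 3.0167 pos [ 0.5233 -0.0448  0.1193] st [ -1.4 -70.3] w 0.0006235019589790102 F [-0.4 -0.2  0.2]
T cm [-0.17  0.14  2.63] rot [-0.001  0.     0.   ] det 1.0
```

Emit:
send_rows --deltas '[{"tx": -0.15,"ty": 0.1,"tz": 1.5,"rx": 0,"ry": 0,"rz": 0},{"tx": -0.15,"ty": 0.1,"tz": 2.3,"rx": 0,"ry": 0,"rz": 0},{"tx": -0.15,"ty": 0.1,"tz": 2.7,"rx": 0,"ry": 0,"rz": 0},{"tx": -0.15,"ty": 0.1,"tz": 3.0,"rx": 0,"ry": 0,"rz": 0},{"tx": -0.15,"ty": 0.1,"tz": 3.0,"rx": 0,"ry": 0,"rz": 0}]'

```text
time: 3.43
position: [0.5246, -0.0466, 0.0905]
tool_rot: [0.83, 0.558, 0.001, 0.001]
ft_force: [-0.2, 0.5, 3.8]
grip_width: 0.0004
```

Emit:
send_rows --deltas '[{"tx": 0,"ty": 0,"tz": 0,"rx": 0,"ry": 0,"rz": 0},{"tx": 0,"ty": 0,"tz": 0,"rx": 0,"ry": 0,"rz": 0}]'

```text
time: 3.6
position: [0.5246, -0.0466, 0.0904]
tool_rot: [0.83, 0.558, 0.001, 0.001]
ft_force: [1.4, 0.0, 2.8]
grip_width: 0.0007
```

```bash
python3 -W ignore -c "
from h import *
to(0,-.072,.093)"
```

```text
t 3.6 pos [ 0.5246 -0.0466  0.0904] st [  0.4 -71.5] w 0.0006539595873363818 F [1.4 0.  2.8]
T cm [-0.05 -0.04 -0.26] rot [ 0.002 -0.     0.   ] det 1.0
```

Contact as expected. Press on to about 5.3 mm down.

Emit:
send_rows --deltas '[{"tx": 0,"ty": 0,"tz": 0.1,"rx": 0,"ry": 0,"rz": 0},{"tx": 0,"ty": 0,"tz": 0.2,"rx": 0,"ry": 0,"rz": 0},{"tx": 0,"ty": 0,"tz": 0.27,"rx": 0,"ry": 0,"rz": 0},{"tx": 0,"ty": 0,"tz": 0.27,"rx": 0,"ry": 0,"rz": 0},{"tx": 0,"ty": 0,"tz": 0.27,"rx": 0,"ry": 0,"rz": 0}]'

```text
time: 4.02
position: [0.5246, -0.0468, 0.0879]
tool_rot: [0.83, 0.558, 0.001, 0.001]
ft_force: [-0.5, 1.1, 9.9]
grip_width: 0.0005
```

```bash
python3 -W ignore -c "
from h import *
to(0,-.072,.093)
cam('side','side2.png')"
```

```text
t 4.0167 pos [ 0.5246 -0.0468  0.0879] st [  0.5 -71.6] w 0.0005004752172485446 F [-0.5  1.1  9.9]
T cm [-0.04 -0.05 -0.51] rot [ 0.002 -0.     0.   ] det 1.0
```

View pics/side2.png

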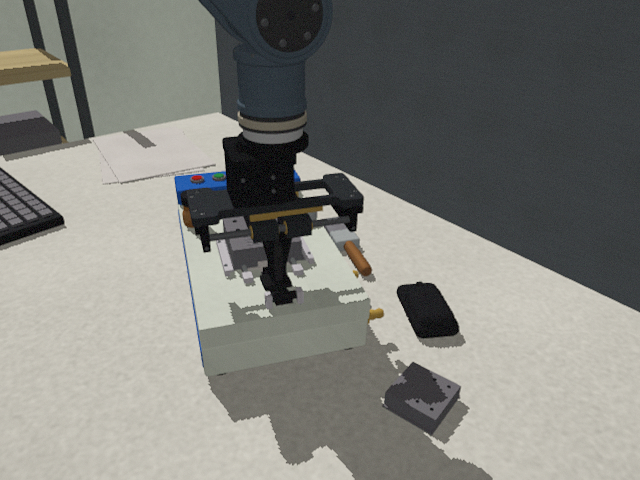

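Emit:
send_rows --deltas '[{"tx": 0,"ty": 0,"tz": -0.6,"rx": 0,"ry": 0,"rz": 0},{"tx": 0,"ty": 0,"tz": -1.35,"rx": 0,"ry": 0,"rz": 0},{"tx": 0,"ty": 0,"tz": -1.35,"rx": 0,"ry": 0,"rz": 0},{"tx": 0,"ty": 0,"tz": -1.35,"rx": 0,"ry": 0,"rz": 0}]'

```text
time: 4.4
position: [0.5235, -0.0466, 0.1005]
tool_rot: [0.83, 0.558, -0.0, -0.0]
ft_force: [0.4, -0.9, -0.6]
grip_width: 0.0005
```

```bash
cat > look.py <<'E'
from h import *
import sys
np.set_printoptions(precision=4,suppress=True)
to(0,-.072,.101)
for n in ['top','side']:
    c=cam(n,n+sys.argv[1]+'.png')
    v,u=np.mgrid[:480,:640]
    P=np.einsum('ij,jkl->kli',np.linalg.inv(c['K']),np.array([u,v,np.ones_like(u)]).astype(float))*c['z'][...,None]
    W=(P-c['t'])@c['R']; S=(W[...,:2]-O); sx=S@X; sy=S@D
    m=(W[...,2]>.106)&(W[...,2]<.113)&(abs(sx)<.055)&(sy>-.06)&(sy<.175)&(c['z']>0)
    m&=(c['color'].astype(int).max(2)>30)
    if m.sum(): print(n,m.sum(),'cover top sx',np.percentile(sx[m],[1,50,99]),'sy',np.percentile(sy[m],[1,50,99]),'z',np.median(W[m][:,2]),cv2.minAreaRect((np.stack([sx[m],sy[m]],1)*1000).astype(np.float32)))
E
python3 -W ignore look.py 3
```

```text
t 4.4 pos [ 0.5235 -0.0466  0.1005] st [ -0.6 -71.8] w 0.0005040743358099431 F [ 0.4 -0.9 -0.6]
T cm [-0.02  0.06 -0.05] rot [-0.  0.  0.] det 1.0
top 53 cover top sx [-0.0433  0.0295  0.0478] sy [0.0554 0.1719 0.1745] z 0.10749336794338689 ((-0.5191078186035156, 115.1109619140625), (118.85417938232422, 98.1362075805664), 89.443359375)
side 943 cover top sx [-0.047  -0.0256  0.0415] sy [-0.0345 -0.0112  0.0548] z 0.10888702999307544 ((-2.5270767211914062, 10.428638458251953), (89.8486557006836, 92.6012191772461), 0.5368443131446838)
```

View pics/side3.png

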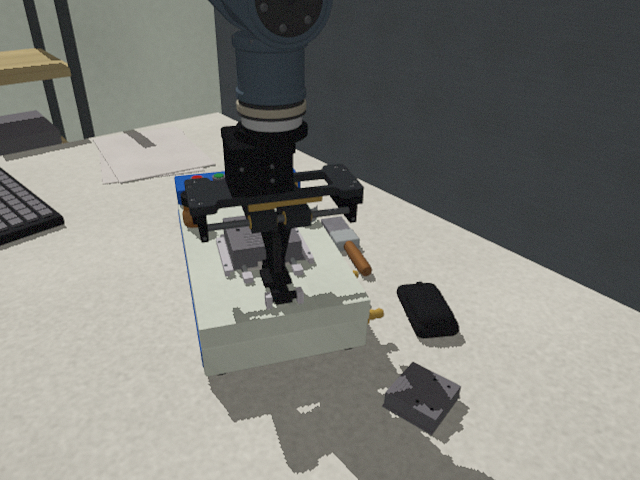

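View pics/top3.png

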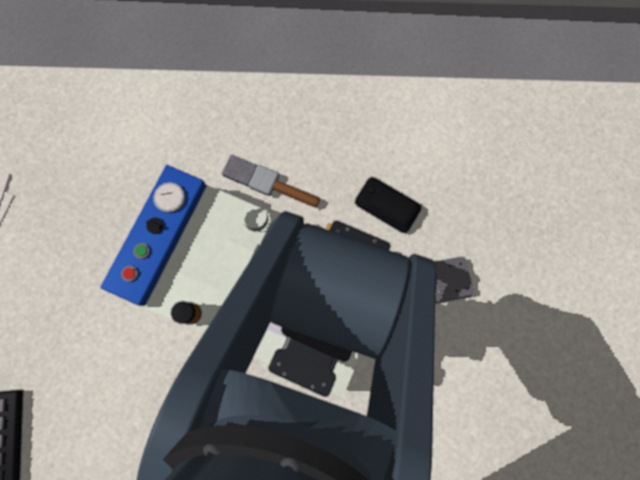

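Emit:
send_rows --deltas '[{"tx": 0,"ty": 0,"tz": -0.1,"rx": 0,"ry": 0,"rz": 0},{"tx": 0,"ty": 0,"tz": -0.1,"rx": 0,"ry": 0,"rz": 0},{"tx": 0.5,"ty": 0,"tz": -0.1,"rx": 0,"ry": 0,"rz": 0},{"tx": 1.0,"ty": 0,"tz": -0.1,"rx": 0,"ry": 0,"rz": 0},{"tx": 1.5,"ty": 0,"tz": -0.1,"rx": 0,"ry": 0,"rz": 0}]' --claw 4

```text
time: 4.92
position: [0.5296, -0.0322, 0.1012]
tool_rot: [0.83, 0.558, -0.0, -0.0]
ft_force: [1.2, 0.1, -1.1]
grip_width: 0.026
```

Emit:
send_rows --deltas '[{"tx": 0.5,"ty": 0,"tz": 0,"rx": 0,"ry": 0,"rz": 0},{"tx": 1.0,"ty": 0,"tz": 0,"rx": 0,"ry": 0,"rz": 0},{"tx": 1.5,"ty": 0,"tz": 0,"rx": 0,"ry": 0,"rz": 0},{"tx": 2.0,"ty": 0,"tz": 0,"rx": 0,"ry": 0,"rz": 0},{"tx": 2.5,"ty": 0,"tz": 0,"rx": 0,"ry": 0,"rz": 0}]'

```text
time: 5.33
position: [0.539, -0.0091, 0.1013]
tool_rot: [0.83, 0.558, -0.0, 0.0]
ft_force: [0.4, -0.4, -0.0]
grip_width: 0.0396
```

```bash
python3 -W ignore look.py 4
```

```text
t 5.3333 pos [ 0.539  -0.0091  0.1013] st [ -0.5 -31.2] w 0.039649972322885314 F [ 0.4 -0.4 -0. ]
T cm [-4.08  0.04  0.03] rot [-0.     0.     0.001] det 1.0
top 35 cover top sx [-0.0527 -0.0016  0.0519] sy [0.1719 0.1736 0.1748] z 0.10667403798679706 ((-0.400665283203125, 173.4209747314453), (2.910316228866577, 105.78175354003906), 89.81692504882812)
side 1528 cover top sx [-0.0473 -0.0005  0.0403] sy [-0.0391  0.0179  0.0685] z 0.10886393313232365 ((-2.9467544555664062, 14.005611419677734), (90.0716781616211, 113.5042495727539), 1.0701351165771484)
```

View pics/side4.png

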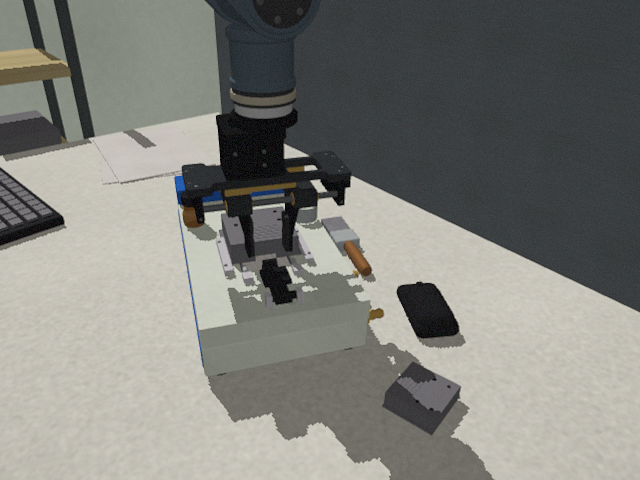

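Emit:
send_rows --deltas '[{"tx": 0.5,"ty": 0,"tz": 0,"rx": 0,"ry": 0,"rz": 0},{"tx": 1.1,"ty": 0,"tz": 0,"rx": 0,"ry": 0,"rz": 0},{"tx": 1.7,"ty": 0,"tz": 0,"rx": 0,"ry": 0,"rz": 0},{"tx": 2.3,"ty": 0,"tz": 0,"rx": 0,"ry": 0,"rz": 0},{"tx": 2.9,"ty": 0,"tz": 0,"rx": 0,"ry": 0,"rz": 0}]'

```text
time: 5.85
position: [0.55, 0.0179, 0.1013]
tool_rot: [0.83, 0.558, -0.0, -0.0]
ft_force: [0.2, -0.6, -0.4]
grip_width: 0.04
```

Emit:
send_rows --deltas '[{"tx": 0.6,"ty": 0,"tz": 0,"rx": 0,"ry": 0,"rz": 0},{"tx": 1.2,"ty": 0,"tz": 0,"rx": 0,"ry": 0,"rz": 0},{"tx": 1.8,"ty": 0,"tz": 0,"rx": 0,"ry": 0,"rz": 0},{"tx": 2.4,"ty": 0,"tz": 0,"rx": 0,"ry": 0,"rz": 0},{"tx": 3.0,"ty": 0,"tz": 0,"rx": 0,"ry": 0,"rz": 0}]'

```text
time: 6.27
position: [0.5613, 0.0457, 0.1013]
tool_rot: [0.83, 0.558, -0.0, -0.0]
ft_force: [-0.2, -0.2, -0.1]
grip_width: 0.0399
```

```bash
python3 -W ignore look.py 5
```

```text
t 6.2667 pos [0.5613 0.0457 0.1013] st [-0.5 27.9] w 0.03990007051686895 F [-0.2 -0.2 -0.1]
T cm [-9.99  0.04  0.03] rot [-0.     0.     0.001] det 1.0
top 11 cover top sx [-0.0451 -0.0443 -0.0427] sy [0.1149 0.1177 0.1218] z 0.10924903346534538 ((-43.827491760253906, 118.31558990478516), (6.898773670196533, 2.4815073013305664), 88.39614868164062)
side 1301 cover top sx [-0.0474 -0.0023  0.0401] sy [0.0253 0.079  0.1281] z 0.10879622427181179 ((-2.7855491638183594, 73.88636779785156), (89.90257263183594, 115.29305267333984), 0.42911604046821594)
```

View pics/side5.png

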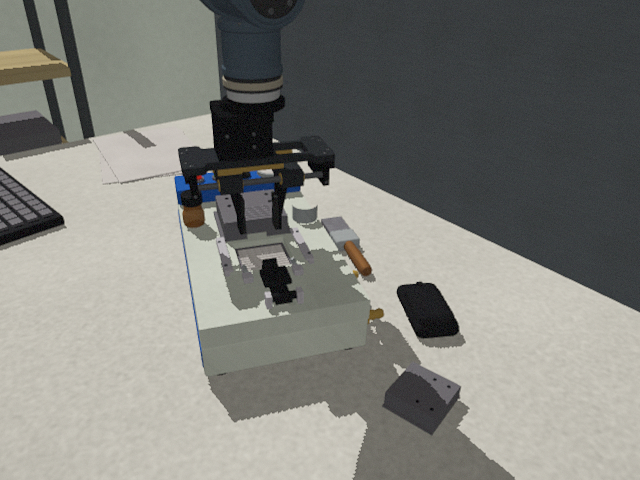

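Going straight: the cover (about pixel 252,212) is at y ≈ +83 mm, and the jar and disc are untouched. About 25 mm to go.

Emit:
send_rows --deltas '[{"tx": 0.5,"ty": 0,"tz": 0,"rx": 0,"ry": 0,"rz": 0},{"tx": 1.0,"ty": 0,"tz": 0,"rx": 0,"ry": 0,"rz": 0},{"tx": 1.5,"ty": 0,"tz": 0,"rx": 0,"ry": 0,"rz": 0},{"tx": 1.9,"ty": 0,"tz": 0,"rx": 0,"ry": 0,"rz": 0},{"tx": 2.2,"ty": 0,"tz": 0,"rx": 0,"ry": 0,"rz": 0}]'

```text
time: 6.78
position: [0.5696, 0.0659, 0.1014]
tool_rot: [0.83, 0.558, 0.0, 0.0]
ft_force: [-0.3, -0.7, 0.3]
grip_width: 0.0397
```

Emit:
send_rows --deltas '[{"tx": 0.2,"ty": 0,"tz": 0,"rx": 0,"ry": 0,"rz": 0},{"tx": 0.2,"ty": 0,"tz": 0,"rx": 0,"ry": 0,"rz": 0},{"tx": -0.5,"ty": 0,"tz": 0,"rx": 0,"ry": 0,"rz": 0},{"tx": -1.5,"ty": 0,"tz": 0,"rx": 0,"ry": 0,"rz": 0},{"tx": -2.5,"ty": 0,"tz": -0.5,"rx": 0,"ry": 0,"rz": 0}]'

```text
time: 7.2
position: [0.5587, 0.0415, 0.1057]
tool_rot: [0.83, 0.558, -0.001, -0.001]
ft_force: [0.7, 0.5, -0.7]
grip_width: 0.0399
```

Emit:
send_rows --deltas '[{"tx": -1,"ty": 0,"tz": -2,"rx": 0,"ry": 0,"rz": 0},{"tx": -2,"ty": 0,"tz": -5,"rx": 0,"ry": 0,"rz": 0},{"tx": -3,"ty": 0,"tz": -9,"rx": 0,"ry": 0,"rz": 0},{"tx": -4,"ty": 0,"tz": -12,"rx": 0,"ry": 0,"rz": 0},{"tx": -8,"ty": 0,"tz": -14,"rx": 0,"ry": 0,"rz": 0}]'

```text
time: 7.62
position: [0.5329, -0.0286, 0.2491]
tool_rot: [0.829, 0.559, 0.003, 0.002]
ft_force: [0.5, -1.2, -0.1]
grip_width: 0.0402
```

```bash
python3 -W ignore look.py 6
```

```text
t 7.6167 pos [ 0.5329 -0.0286  0.2491] st [  1.4 -51.7] w 0.04015261599263346 F [ 0.5 -1.2 -0.1]
T cm [-2.08 -0.25 14.8 ] rot [ 0.007 -0.003  0.003] det 1.0
side 1697 cover top sx [-0.047  -0.0042  0.0411] sy [0.0616 0.101  0.1511] z 0.10880969960206933 ((-2.906230926513672, 115.45758056640625), (90.5069351196289, 109.63661193847656), 0.5788354277610779)
```

View pics/side6.png

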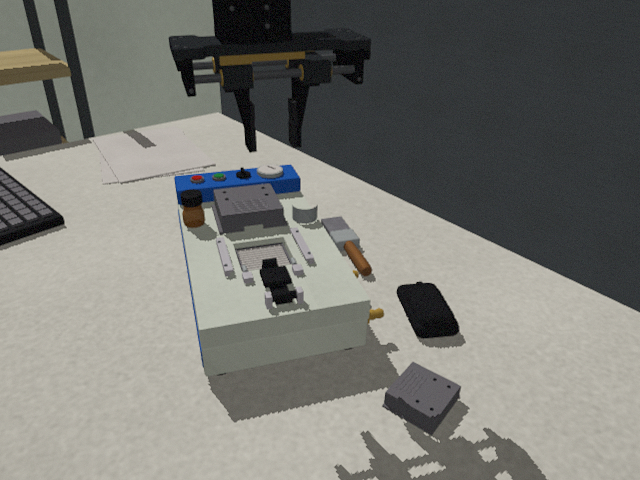

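View pics/top6.png

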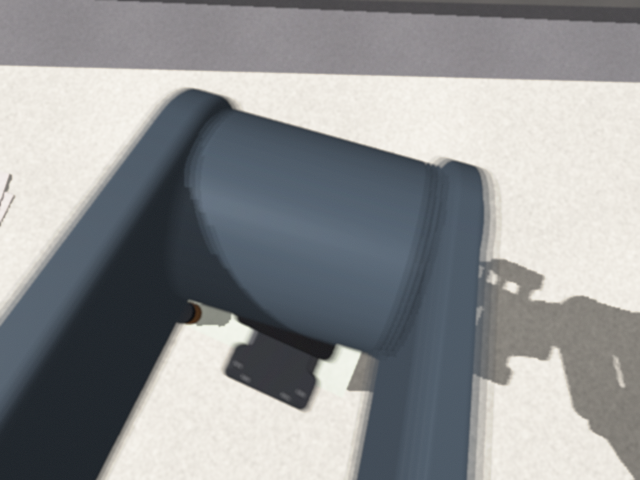

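Emit:
send_rows --deltas '[{"tx": -5,"ty": 0,"tz": 0,"rx": 0,"ry": 0,"rz": 0},{"tx": -10,"ty": 0,"tz": 0,"rx": 0,"ry": 0,"rz": 0},{"tx": -15,"ty": 0,"tz": 0,"rx": 0,"ry": 0,"rz": 0},{"tx": -20,"ty": 0,"tz": 0,"rx": 0,"ry": 0,"rz": 0},{"tx": -25,"ty": 0,"tz": 0,"rx": 0,"ry": 0,"rz": 0}]'

```text
time: 8.13
position: [0.4503, -0.2234, 0.2445]
tool_rot: [0.83, 0.558, -0.0, -0.001]
ft_force: [0.5, 0.1, -0.1]
grip_width: 0.0399
```

Emit:
send_rows --deltas '[{"tx": -4,"ty": 0,"tz": 0,"rx": 0,"ry": 0,"rz": 0},{"tx": -8,"ty": 0,"tz": 0,"rx": 0,"ry": 0,"rz": 0},{"tx": -12,"ty": 0,"tz": 0,"rx": 0,"ry": 0,"rz": 0},{"tx": -14,"ty": 0,"tz": 0,"rx": 0,"ry": 0,"rz": 0},{"tx": -14,"ty": 0,"tz": 0,"rx": 0,"ry": 0,"rz": 0}]'

```text
time: 8.55
position: [0.3972, -0.3564, 0.2444]
tool_rot: [0.832, 0.555, -0.001, 0.001]
ft_force: [0.7, -0.5, 0.3]
grip_width: 0.04
```

```bash
cat >> look.py <<'E'
    for nm,lo,hi,cx,cy,r in [('pad',.084,.1,0,-.072,.022),('jar',.115,.14,-.081,.106,.03),('disc',.095,.11,.086,.078,.035)]:
        k=(W[...,2]>lo)&(W[...,2]<hi)&(np.hypot(sx-cx,sy-cy)<r)
        if k.sum(): print(n,nm,k.sum(),sx[k].mean(),sy[k].mean(),np.median(W[k][:,2]))
E
python3 -W ignore look.py 7
```

```text
t 8.55 pos [ 0.3972 -0.3564  0.2444] st [  -0.5 -406.4] w 0.03997555273735615 F [ 0.7 -0.5  0.3]
T cm [33.47 -0.14 14.29] rot [ 0.     0.002 -0.006] det 1.0
top 4131 cover top sx [-0.0443 -0.001   0.044 ] sy [0.065  0.1093 0.1544] z 0.10941933286114829 ((1.0650177001953125, 119.57209014892578), (110.63102722167969, 99.14620971679688), 89.91069793701172)
top pad 636 -0.00010076404799080442 -0.07193331246925784 0.09234841641073263
top jar 452 -0.08078224353474313 0.10484764882383285 0.12894502998470697
top disc 40 0.07272284477514912 0.07023852506364456 0.10000656234781405
side pad 117 0.0052141377799924974 -0.0882325054663909 0.09007044639265048
side jar 323 -0.08397321056649922 0.09775011381933288 0.1270248150493859
```

View pics/top7.png

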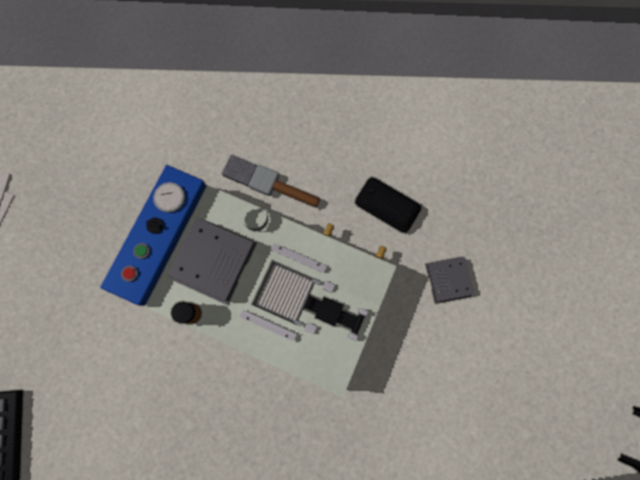

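```bash
python3 -c "
from rig import robot
print(robot.hand_in())"
```

```text
the job is handed in; nothing more can be done
None
```

The cover is off its rails and lying flat on the bare deck in front of the console, with the filter open to view. I handed the job in at about 8.6 s.

- **Tab:** I pressed the pad about 5 mm down with closed fingertips (about 10 N), and the cover was released. After I lifted off, the pad read 92.3 mm high; it was 92.7 mm before the press, so it has sprung back.
- **Cover:** I pushed the back wall straight along +y with the fingers 40 mm apart and never lifted it. In the last top picture its centre is at about y = +109 mm and x ≈ 0, and it is square to the station. It is clear of the rails, which end at +87 mm for the cover, and about 17 mm short of the console. Its top is 109 mm above the bench, the same as when seated.
- **Other things:** In the last top picture the jar, disc, mouse, brush and the smaller look-alike cover are where they were at the start. I compared only the jar by measurement, and it agreed within about 1 to 2 mm. The disc's depth check caught too few points to be useful, so I judged it by eye.
- **Robot:** The arm is well clear and touching nothing. No contact force I read went above about 10 N.

The side camera put the cover at about +106 mm, roughly 3 mm less than the top camera, and its pad reading was partly hidden.

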